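Find the flap that rocks and push it open

TASK

One of the four bright sheet-metal flaps in the deck of the wooden box is free to open for loading; the others rest on blocks underneath. Press gently with closed fingertips on the small brass disc at the robot's end of the flaps to find the one that rocks, then push that same end down until the flap stands well open, at least halfway to upright, and leave it so. The thin sheet bends, so never press hard; grip nothing, do not pull up the far end of a flap, and leave everything else where it lies.

Things in the scene. Friction and masses are not known exactly. Their poses are not given: they have to be found in the camera images.
- flap_box: fixed wooden box 190 (x) by 400 (y) by 85 mm high; origin: middle of its underside, x away from the robot, y to the left along the flaps, turned up to 0.2 rad. Four identical flaps lie flush in its deck, centres at x = 0, y = +150 (flap_1), +50, -50, -150 mm (flap_4), each over a well 75 mm deep. Unseen blocks stand in three wells, close under the flaps; one flap is free
- flap_1 (a joint): tilt of flap 1 (1 leftmost from the robot, 4 rightmost) about an axle across the middle of its length, along box y; rad, 0 = flush, growing as the robot's end sinks and the far end rises; stops at -0.12 and 1.2. A blocked flap gives about 1 mm (0.03 rad) at most; the free one is balanced, swings at 1 to 2 N at its disc and stays where it is left
- flap_1_disc (a point): middle of the small flat brass disc (18 mm across) on top of flap 1, the place to press, 35 mm from the axle towards the robot; moves with the flap. The flap is a plate 110 mm long (box x), 64 mm wide (y), 3 mm thick, in an opening of 114 by 67 mm
- flap_2 (a joint): tilt of flap 2 (1 leftmost from the robot, 4 rightmost) about an axle across the middle of its length, along box y; rad, 0 = flush, growing as the robot's end sinks and the far end rises; stops at -0.12 and 1.2. A blocked flap gives about 1 mm (0.03 rad) at most; the free one is balanced, swings at 1 to 2 N at its disc and stays where it is left
- flap_2_disc (a point): middle of the small flat brass disc (18 mm across) on top of flap 2, the place to press, 35 mm from the axle towards the robot; moves with the flap. The flap is a plate 110 mm long (box x), 64 mm wide (y), 3 mm thick, in an opening of 114 by 67 mm
- flap_3 (a joint): tilt of flap 3 (1 leftmost from the robot, 4 rightmost) about an axle across the middle of its length, along box y; rad, 0 = flush, growing as the robot's end sinks and the far end rises; stops at -0.12 and 1.2. A blocked flap gives about 1 mm (0.03 rad) at most; the free one is balanced, swings at 1 to 2 N at its disc and stays where it is left
- flap_3_disc (a point): middle of the small flat brass disc (18 mm across) on top of flap 3, the place to press, 35 mm from the axle towards the robot; moves with the flap. The flap is a plate 110 mm long (box x), 64 mm wide (y), 3 mm thick, in an opening of 114 by 67 mm
- flap_4 (a joint): tilt of flap 4 (1 leftmost from the robot, 4 rightmost) about an axle across the middle of its length, along box y; rad, 0 = flush, growing as the robot's end sinks and the far end rises; stops at -0.12 and 1.2. A blocked flap gives about 1 mm (0.03 rad) at most; the free one is balanced, swings at 1 to 2 N at its disc and stays where it is left
- flap_4_disc (a point): middle of the small flat brass disc (18 mm across) on top of flap 4, the place to press, 35 mm from the axle towards the robot; moves with the flap. The flap is a plate 110 mm long (box x), 64 mm wide (y), 3 mm thick, in an opening of 114 by 67 mm
- ferrule_1: bronze tip ferrule, a tube 16 mm across and 20 mm tall standing on the deck strip between flap_1 and flap_2; origin at its foot. Loose, leave alone
- ferrule_2: the same, standing between flap_3 and flap_4
- sizing_stick: stepped walnut cork sizing stick, 150 mm long, up to 14 mm wide and 12 mm high, lying loose along the rear strip of the deck; origin at the middle of its underside. Leave alone
- bocal: silver bocal, a bent tube about 260 mm long and up to 22 mm thick, loose on the bench to the robot's right; origin near its middle, on the bench
- tube_cutter: chrome tube cutter, about 100 mm long and 36 mm high, loose on the bench in front of the box to the right; origin near its middle, on the bench
- grease_tin: round tin, 64 mm across and 50 mm tall, loose on the bench in front of the box to the left; origin at its foot
- mallet: wooden mallet, 240 mm long, lying loose on the bench to the robot's left; origin on its handle

How it is judged:
By the outcome, as a careful person would: the job done as asked, in the order asked, and still so for the second after the job is handed in, with the robot touching nothing.
It also fails if it takes over 45 s, if anything falls off the work surface, if the arm or the gripper's body presses on something with over 40 N, if the wrist force passes 120 N, or if a joint passes its speed limit or range.

ROBOT

A 6-joint arm with a two-finger parallel gripper is mounted at the origin on the work surface. World frame = base frame: x ahead of the robot, y to its left, z up, the work surface at z = 0. Lengths are in mm, angles in rad, forces in N, time in s.
With the tool pointing down it reaches from about 275 to 750 mm from the base axis. Payload 10.2 kg.
Tool frame: the origin (TCP) lies between the finger pads; the fingertips stand 11 mm ahead of it and the grasp point (between the pads) lies 8 mm behind it; z points along the fingers, y is the line along which they close (so a half turn about z gives the same grasp; the last joint's range is limited). The gripper opens to 85 mm and grips with 20 to 120 N. Pads are 22 mm wide; open, the fingers measure 114 mm over their backs; the gripper's body (76 mm by 85 mm) begins 54 mm behind the grasp point. The pads swing forward as they close: fully open they stand 13 mm farther back than shut.
Start: joints at [-0.223, 0.313, 1.498, -0, 1.331, -0.223], TCP at [525.006, -0.013, 213.394] pointing down, gripper open.
Joint ranges: [-2.94, 2.94], [-0.97, 2.17], [0.19, 2.56], [-1.23, 4.37], [0.02, 3.11], [-2.88, 2.88]. Speed limits (rad/s): [2.39, 2.39, 3.01, 3.14, 3.14, 3.14].

INTERFACE

Orientations are given as a unit quaternion [w, x, y, z].
In Python, from rig import sense, eyes, finish_job gives the robot as it stands.
- The arm moves only by the shell command python3 -m jog 'ROWS' [FORCE]. ROWS is JSON, a list of rows, each a list of 7 numbers: the shift along the tool's x, y, z in m, then the turn, a rotation vector about the tool's x, y, z in rad, then the finger opening in m, from 0 to 0.0854. In form: [[dx, dy, dz, rx, ry, rz, gripper], ...]. A call has 1 to 5 rows; each row shifts and turns the commanded pose from where the row before left it, along the tool's axes as they then stand; what a row does not reach is not made up. A row lasts 1/10 s, in which the tool goes at most 50 mm and 8.59 degrees, less where a joint would pass 70% of its speed; a pose out of reach is approached as far as the arm can. A call is refused whole if a number of a shift passes 0.05 or a number of a turn 0.15, either way. A call with a gripper value outside its range is refused whole. The fingers move at their own pace and stop on an object; FORCE is the grip in N (left out, the last holds). Time passes only in rows, so rows that do not move let the fingers close. It gives the time, the measured TCP pose, the force, the opening and the grip force at its end, in the units of the state.
- sense(): the state, without advancing time (a new reading comes with each control period).
- eyes.capture(name): name is "scene" or "side" or "wrist"; returns the picture (400x640x3 uint8, red, green, blue); there is no depth.
- eyes.calibration(name): a dict with "fx", "fy", "cx", "cy" (pixels), "cam_to_world" (4x4, takes a point from camera to world coordinates); the wrist camera has in their place "mount" (4x4, takes a point from camera to tool coordinates, whose origin is the TCP and whose axes are the flange's). Camera axes: x right, y down, z forward; pixel columns grow to the right and rows downward; lengths in mm; the calibration is good to about 2 mm. A picture is of the moment at which its call begins: read the wrist's pose just before it. calibration takes no time and is no camera call.
- finish_job(): hands the job in; it is judged then, once.
The state is a dict: "time_s": time; "joints": joint angles; "dq": joint speeds; "tau": joint torques, N m; "eef_pos": TCP position; "ee_rot": TCP orientation; "force": force on the tool from outside, world axes, zero at the start; "wrist_torque": the same for the moment, N m; "grip_width": opening from 0.0 (shut) to 1.0 (fully open); "grip_force": force on a finger pad.
Only numpy, scipy, OpenCV 4.12 (cv2) and the standard library are available. Lean on these libraries where they do the work, as an engineer would, in place of code of your own. Each camera call takes 0.05 s, during which the arm holds its last target. There are 200 camera calls.

## Working session

There is one attempt and no reset: what is moved stays moved. The work goes in short steps, Python scripts to look and compute and a shell command to move; the robot and the scene stay as the last step left them, time stands still between calls to the robot, and variables do not carry over. Pictures are saved under pics/ and viewed, at most 10 in all, crops included, and the job is handed in when it is done.

```bash
mkdir -p pics; ls; python3 - <<'E'
from rig import sense, eyes
import cv2, numpy as np
s=sense(); print({k:s[k] for k in("time_s","eef_pos","ee_rot","force","grip_width")})
for n in("scene","side","wrist"):
    cv2.imwrite(f"pics/{n}0.png",eyes.capture(n)[:,:,::-1]); c=eyes.calibration(n); print(n,{k:np.round(v,3).tolist() for k,v in c.items()})
E
```

```text
pics
{'time_s': 0.0, 'eef_pos': array([5.24705873e+02, 6.03800151e-02, 2.12815624e+02]), 'ee_rot': array([-5.65136252e-04,  7.07098724e-01,  7.07114523e-01, -3.56424380e-04]), 'force': array([ 0.31722044, -0.43308077, -0.65453194]), 'grip_width': 0.9988341419150066}
scene {'fx': 374.472, 'fy': 374.472, 'cx': 317.269, 'cy': 202.236, 'cam_to_world': [[-0.712, 0.492, -0.5, 1006.779], [0.702, 0.515, -0.492, 414.939], [0.016, -0.702, -0.712, 774.456], [0.0, 0.0, 0.0, 1.0]]}
side {'fx': 430.823, 'fy': 430.823, 'cx': 321.489, 'cy': 195.324, 'cam_to_world': [[0.763, -0.351, 0.543, -255.478], [-0.647, -0.413, 0.641, -924.558], [-0.001, -0.84, -0.542, 789.917], [0.0, 0.0, 0.0, 1.0]]}
wrist {'fx': 287.648, 'fy': 287.648, 'cx': 316.416, 'cy': 199.399, 'mount': [[-0.0, -0.955, -0.296, 75.959], [1.0, -0.0, -0.0, -0.172], [0.0, -0.296, 0.955, -160.561], [0.0, 0.0, 0.0, 1.0]]}
```

View pics/scene0.png

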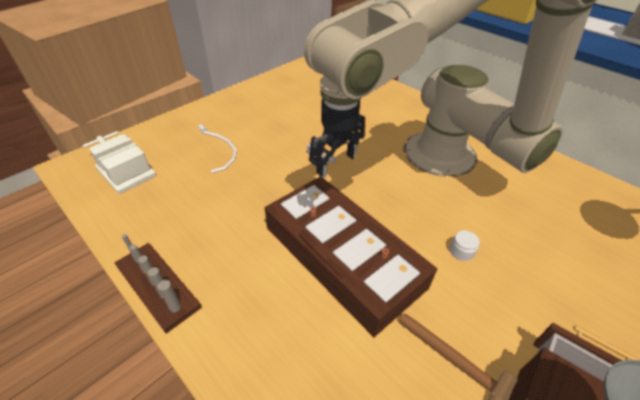

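View pics/wrist0.png

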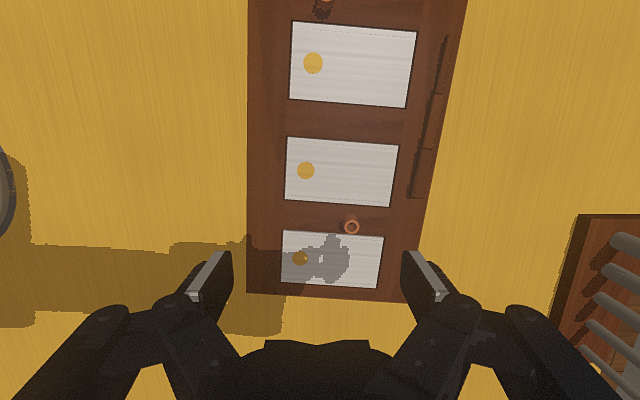

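The wrist view shows flaps 2–4, with brass discs at about (313,63), (306,170) and (300,258), ferrules at (322,5) and (351,227), and the stick at (430,120). The scene view shows all four flaps, the gripper hiding part of flap 4, with disc 1 near (403,268).

```bash
cat > h.py <<'E'
import cv2, numpy as np
from scipy.spatial.transform import Rotation as R
from rig import sense, eyes
def cast(n,uv,z,pose=None):
    c=eyes.calibration(n)
    if n=="wrist":
        T=np.eye(4); T[:3,:3]=R.from_quat(np.roll(pose["ee_rot"],-1)).as_matrix(); T[:3,3]=pose["eef_pos"]; M=T@np.array(c["mount"])
    else: M=np.array(c["cam_to_world"])
    d=M[:3,:3]@[(uv[0]-c["cx"])/c["fx"],(uv[1]-c["cy"])/c["fy"],1]
    return M[:3,3]+d*(z-M[2,3])/d[2]
def discs(bgr,quads=True):
    h=cv2.cvtColor(bgr,cv2.COLOR_BGR2HSV)
    white=((h[...,1]<50)&(h[...,2]>110)).astype(np.uint8)
    out=[]
    cs,_=cv2.findContours(white,cv2.RETR_CCOMP,cv2.CHAIN_APPROX_NONE)
    for k in cs:
        a=cv2.contourArea(k)
        if a>600:
            hull=cv2.convexHull(k); m=np.zeros_like(white); cv2.drawContours(m,[hull],-1,1,-1)
            b=(m>0)&(h[...,1]>90)&(h[...,0]>10)&(h[...,0]<32)
            b=cv2.morphologyEx(b.astype(np.uint8),cv2.MORPH_OPEN,np.ones((3,3)))
            nl,_,st,ce=cv2.connectedComponentsWithStats(b)
            j=1+np.argmax(st[1:,4]) if nl>1 else None
            M=cv2.moments(hull)
            out.append(dict(area=a,c=(M["m10"]/M["m00"],M["m01"]/M["m00"]),disc=ce[j] if j else None,n=st[j,4] if j else 0))
    return out
E
python3 - <<'E'
from h import *
s=sense()
for n in("wrist","scene","side"):
    for d in discs(cv2.imread(f"pics/{n}0.png")):
        print(n,d["area"],"ctr",np.round(d["c"],1),cast(n,d["c"],85,s).round(1)[:2],"disc",d["n"],d["disc"] if d["disc"] is None else (np.round(d["disc"],1),cast(n,d["disc"],85,s).round(1)[:2]))
for uv in[(351,227),(322,5),(430,120),(247,293),(292,21),(290,98),(416,32)]: print(uv,cast("wrist",uv,85,s).round(1))
E
```

```text
wrist 4920.0 ctr [330.6 258.5] [540.3 -82.6] disc 188 (array([299.4, 257.9]), array([505.4, -81.9]))
wrist 6516.0 ctr [339.5 171.2] [548.   16.8] disc 236 (array([305.2, 170. ]), array([513.1,  18.1]))
wrist 8994.5 ctr [350.4  64. ] [555.7 116.6] disc 331 (array([312.5,  62.4]), array([520.9, 117.9]))
scene 2219.0 ctr [599.9 367.3] [446.4 595.9] disc 124 (array([615.7, 355.3]), array([401.3, 609.2]))
scene 1321.5 ctr [391.3 277.6] [567.3 212.8] disc 29 (array([402.6, 267.9]), array([529.2, 214.8]))
scene 1093.5 ctr [358.9 249. ] [559.3 113.1] disc 20 (array([370. , 240.5]), array([521.5, 114.8]))
scene 917.0 ctr [330.2 223.7] [551.3  13.4] disc 18 (array([341. , 216.3]), array([514.3,  15.1]))
scene 743.5 ctr [304.4 201.4] [544.3 -86.2] disc 15 (array([315.4, 194.4]), array([505.7, -85.1]))
scene 2108.0 ctr [120.5 161.2] [ 813.8 -567.2] disc 0 None
scene 7700.0 ctr [600.  119.9] [-439.5  320.1] disc 0 None
scene 4699.5 ctr [468.4  64.6] [-482.8 -196.7] disc 0 None
scene 620.0 ctr [603.8  32.9] [-1274.3    77.5] disc 0 None
scene 10070.0 ctr [243.2  36.1] [   20.8 -1050.3] disc 35 (array([197.2,  81.5]), array([ 401.8, -824.5]))
(351, 227) [561.9 -44.5  85. ]
(322, 5) [529.3 163.5  85. ]
(430, 120) [634.3  67.1  85. ]
(247, 293) [ 443.4 -127.7   85. ]
(292, 21) [503.  151.3  85. ]
(290, 98) [499.5  87.2  85. ]
(416, 32) [613.1 142.6  85. ]
```

View pics/side0.png

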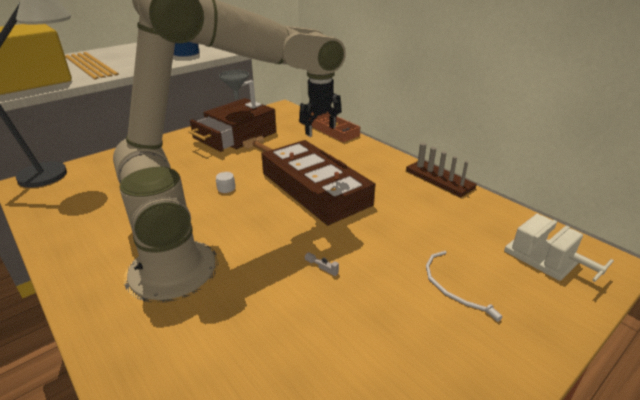

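Box found: the yaw is about -0.077 rad, with discs at roughly (505.5,-83.5), (513.7,16.6), (521,116) and (529,216) for flaps 4 to 1. The side view confirms the front of the box is clear. Next I close the fingers, turn them across the box and approach disc 3.

```bash
python3 -m jog '[[0,0,0,0,0,0.1498,0],[0,0,0,0,0,0.1498,0],[0,0,0,0,0,0.1498,0],[0,0,0,0,0,0.1498,0],[0,0,0,0,0,0.1498,0]]'; python3 -m jog '[[0,0,0,0,0,0.1498,0],[0,0,0,0,0,0.1498,0],[0,0,0,0,0,0.1498,0],[0,0,0,0,0,0.1498,0],[0,0,0,0,0,0.1498,0]]'; python3 -m jog '[[0,0,0,0,0,0.1498,0],[-0.0125,-0.0157,0,0,0,0,0],[0,0,0.03,0,0,0,0],[0,0,0.03,0,0,0,0],[0,0,0,0,0,0,0]]'
python3 - <<'E'
from h import *
s=sense(); f=eyes.capture("wrist")[:,:,::-1]; cv2.imwrite("pics/w1.png",f)
print(s["time_s"],s["eef_pos"],R.from_quat(np.roll(s["ee_rot"],-1)).as_matrix().round(3).tolist(),s["force"],s["grip_width"],s["joints"])
for d in discs(f): print(d["area"],d["c"],cast("wrist",d["c"],85,s)[:2],d["n"],d["disc"] if d["disc"] is None else cast("wrist",d["disc"],85,s)[:2])
E
```

```text
time_s: 0.65
eef_pos: [524.9, -0.0, 213.1]
ee_rot: [-0.0, 0.918, 0.397, -0.0]
force: [-0.4, -0.2, -0.5]
grip_width: 0.143
grip_force: 0.0
time_s: 1.15
eef_pos: [524.9, 0.0, 213.1]
ee_rot: [-0.0, 0.999, 0.033, -0.0]
force: [-0.8, -0.3, 0.2]
grip_width: -0.003
grip_force: 0.0
time_s: 1.65
eef_pos: [511.7, 17.0, 150.2]
ee_rot: [-0.001, 0.999, -0.038, -0.004]
force: [0.0, 0.4, -1.0]
grip_width: -0.002
grip_force: 0.0
1.65 [511.74670319  17.01422582 150.20443885] [[0.997, -0.077, -0.007], [-0.077, -0.997, 0.001], [-0.007, -0.001, -1.0]] [ 0.04579534  0.37730749 -1.011434  ] -0.0015541075920027078 [-1.95880965e-01  3.47714447e-01  1.62257144e+00 -3.76762425e-05
  1.17840056e+00  1.45185374e+00]
1062.5 (122.77521443359952, 336.48195800059153) [392.0533748  215.04153451] 0 None
1730.0 (554.5812951547689, 324.26751507920727) [ 375.02639701 -199.32470033] 242 [ 363.10363979 -188.28685697]
11347.5 (443.00526292897223, 154.77121482319168) [545.68956668 -84.47340535] 353 [505.28398617 -81.95042569]
11214.5 (315.70830764714515, 154.79230882137088) [553.31972253  14.84807374] 346 [513.07680271  17.85144658]
11241.0 (188.290264379356, 154.76086545316977) [561.00753872 114.38250631] 351 [520.86397691 117.92223963]
11176.0 (61.158602615056736, 154.81426761131272) [568.62214745 213.83222995] 354 [528.53878362 217.84882308]
```

View pics/w1.png

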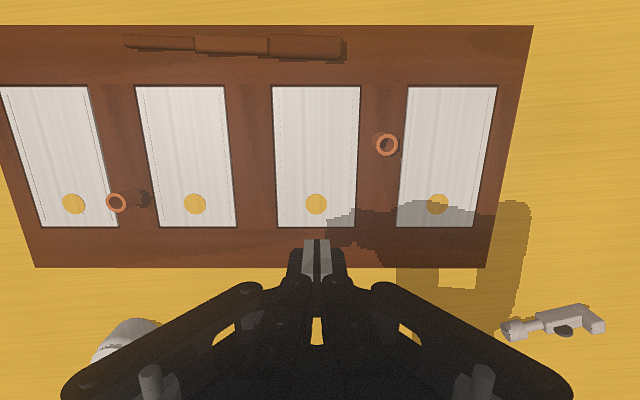

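The closed fingers point at disc 3 (316,204), and all four discs are visible: (73,204), (195,204), (316,204) and (437,204). Ferrules are at (116,203) and (386,145).

```bash
python3 -m jog '[[0,0,0.02,0,0,0,0],[0,0,0.02,0,0,0,0],[0,0,0,0,0,0,0],[0,0,0,0,0,0,0]]'; python3 -m jog '[[0,0,0,0,0,0,0]]'
```

```text
time_s: 2.1
eef_pos: [514.6, 16.4, 115.0]
ee_rot: [0.0, 0.999, -0.039, 0.001]
force: [1.1, -0.7, 0.4]
grip_width: 0.001
grip_force: 0.0
time_s: 2.2
eef_pos: [514.7, 16.4, 115.1]
ee_rot: [0.0, 0.999, -0.039, 0.001]
force: [0.0, 0.7, 0.9]
grip_width: 0.0
grip_force: 0.0
```

```bash
python3 -m jog '[[-0.001,-0.0005,0.005,0,0,0,0],[0,0,0.005,0,0,0,0],[0,0,0.004,0,0,0,0],[0,0,0,0,0,0,0]]'; for i in 1; do python3 -m jog '[[0,0,0.001,0,0,0,0],[0,0,0.001,0,0,0,0]]';  python3 -m jog '[[0,0,0.001,0,0,0,0]]'; done
```

```text
time_s: 2.6
eef_pos: [512.5, 17.2, 98.8]
ee_rot: [-0.0, 0.999, -0.039, -0.001]
force: [-0.6, -0.7, -1.1]
grip_width: 0.002
grip_force: 0.0
time_s: 2.8
eef_pos: [512.9, 17.2, 97.4]
ee_rot: [0.0, 0.999, -0.038, 0.0]
force: [-1.0, -0.2, 0.3]
grip_width: -0.004
grip_force: 0.0
time_s: 2.9
eef_pos: [512.9, 17.2, 96.4]
ee_rot: [0.0, 0.999, -0.038, 0.0]
force: [0.7, -0.3, -0.6]
grip_width: 0.003
grip_force: 0.0
```

```bash
python3 -m jog '[[0,0,0.0005,0,0,0,0]]'|egrep 'pos|force:'; python3 -m jog '[[0,0,0.0005,0,0,0,0]]'|egrep 'pos|force:';python3 -m jog '[[0,0,0.0005,0,0,0,0]]'|egrep 'pos|force:'
```

```text
eef_pos: [512.8, 17.2, 95.8]
force: [0.5, 0.1, 0.1]
grip_force: 0.0
eef_pos: [512.8, 17.2, 95.4]
force: [-0.0, 0.4, -0.9]
grip_force: 0.0
eef_pos: [512.8, 17.2, 94.9]
force: [0.1, -0.1, 0.1]
grip_force: 0.0
```

```bash
for k in 1; do python3 -m jog '[[0,0,0.0005,0,0,0,0]]'|egrep 'pos|^force:'; python3 -m jog '[[0,0,0.0005,0,0,0,0]]'|egrep 'pos|^force:';python3 -m jog '[[0,0,0.0005,0,0,0,0]]'|egrep 'pos|^force:'; done
```

```text
eef_pos: [512.8, 17.2, 94.4]
force: [0.3, 0.3, -1.0]
eef_pos: [512.8, 17.1, 93.9]
force: [0.1, -0.7, 0.3]
eef_pos: [512.8, 17.2, 93.4]
force: [0.4, -0.2, 0.4]
```

```bash
python3 - <<'E'
from h import *
f=eyes.capture("wrist")[:,:,::-1]; cv2.imwrite("pics/w2.png",f)
s=sense();print(s["force"],s["eef_pos"])
E
```

```text
[-0.61257372 -0.05413653 -0.06357952] [512.74602539  17.1928389   93.2942777 ]
```

View pics/w2.png

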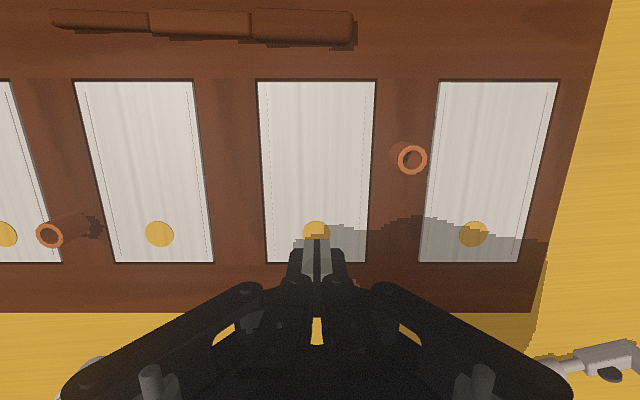

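Fingertips (316,240) stand over the lower half of disc 3 (316,232), and flap 3 still looks flush. No contact is felt yet, so I continue down gently.

```bash
for k in 1; do python3 -m jog '[[0,0,0.0005,0,0,0,0]]'|egrep 'pos|^force:'; python3 -m jog '[[0,0,0.0005,0,0,0,0]]'|egrep 'pos|^force:';python3 -m jog '[[0,0,0.0005,0,0,0,0]]'|egrep 'pos|^force:';python3 -m jog '[[0,0,0.0005,0,0,0,0]]'|egrep 'pos|^force:'; done
```

```text
eef_pos: [512.8, 17.2, 92.9]
force: [-0.3, -0.1, -0.1]
eef_pos: [512.8, 17.2, 92.4]
force: [-0.3, 0.6, -1.1]
eef_pos: [512.8, 17.2, 91.8]
force: [0.5, 0.5, 0.3]
eef_pos: [512.8, 17.2, 91.3]
force: [-0.3, -0.3, -0.7]
```

```bash
python3 - <<'E'
from h import *
f=eyes.capture("wrist")[:,:,::-1]; cv2.imwrite("pics/w3.png",f)
g=cv2.imread("pics/w2.png")
h0,h1=[cv2.resize(x[60:290,40:580],None,fx=1.4,fy=1.25) for x in(g,f)]
cv2.imwrite("pics/w23.png",np.vstack([h0,h1]))
E
```

```text
(no output)
```

View pics/w23.png

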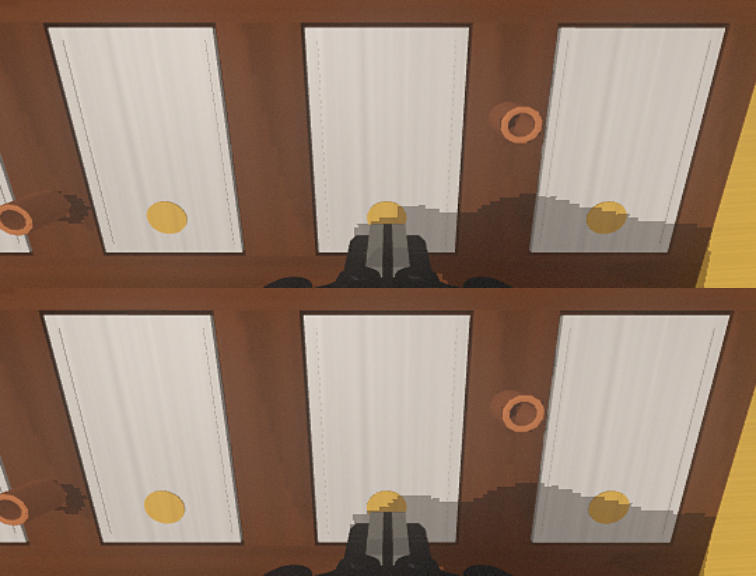

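Flap 3 is still flush (its near edge is level with its neighbours), so the tips hang higher than stated. I'll check their true height from both fixed cameras.

```bash
python3 - <<'E'
from h import *
s=sense(); out=[]
for n in("scene","side"):
    f=eyes.capture(n)[:,:,::-1].copy(); c=eyes.calibration(n); Mi=np.linalg.inv(c["cam_to_world"])
    P=[]
    for z in(85,95,105,115,125):
        p=Mi@[s["eef_pos"][0],s["eef_pos"][1],z,1]; P.append((c["fx"]*p[0]/p[2]+c["cx"],c["fy"]*p[1]/p[2]+c["cy"]))
    P=np.array(P); o=(P[1]-[40,35]).astype(int); k=7
    a=cv2.resize(f[o[1]:o[1]+55,o[0]:o[0]+57],None,fx=k,fy=k,interpolation=cv2.INTER_CUBIC)
    for i,p in enumerate(P): q=((p-o+.5)*k).astype(int); cv2.circle(a,tuple(map(int,q)),3,[(0,0,255),(0,255,0),(255,0,0),(0,255,255),(255,0,255)][i],-1)
    out.append(a); print(n,P.round(1).tolist())
cv2.imwrite("pics/tip.png",np.hstack(out))
E
```

```text
scene [[342.0, 216.5], [342.3, 213.7], [342.6, 211.0], [342.8, 208.2], [343.1, 205.3]]
side [[314.6, 175.1], [314.5, 172.4], [314.5, 169.7], [314.5, 167.0], [314.5, 164.3]]
```

View pics/tip.png

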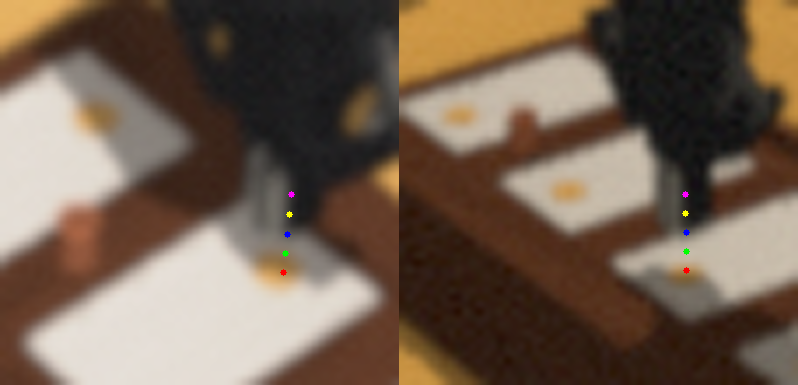

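The tip is at about z≈105 with the TCP at 91 (scene: finger end near the blue/yellow marks). It is therefore still about 20 mm above the disc, and contact is expected near TCP z≈71–73.

```bash
python3 -m jog '[[0,0,0.003,0,0,0,0],[0,0,0.003,0,0,0,0]]'|egrep 'pos|^force:'; python3 -m jog '[[0,0,0.003,0,0,0,0],[0,0,0.002,0,0,0,0]]'|egrep 'pos|^force:';python3 -m jog '[[0,0,0.001,0,0,0,0]]'|egrep 'pos|^force:';python3 -m jog '[[0,0,0.001,0,0,0,0]]'|egrep 'pos|^force:'
```

```text
eef_pos: [512.8, 17.2, 85.2]
force: [0.2, -0.1, 0.0]
eef_pos: [512.6, 17.2, 80.0]
force: [0.3, -0.5, 0.3]
eef_pos: [512.7, 17.2, 79.1]
force: [0.2, -0.4, 0.4]
eef_pos: [512.8, 17.2, 78.3]
force: [-0.1, 0.4, 0.1]
```

```bash
python3 -m jog '[[0,0,0.001,0,0,0,0]]'|egrep 'pos|^force:'; python3 -m jog '[[0,0,0.0007,0,0,0,0]]'|egrep 'pos|^force:';python3 -m jog '[[0,0,0.0007,0,0,0,0]]'|egrep 'pos|^force:';python3 -m jog '[[0,0,0.0006,0,0,0,0]]'|egrep 'pos|^force:'
```

```text
eef_pos: [512.8, 17.2, 77.4]
force: [-0.6, -0.3, -0.5]
eef_pos: [512.8, 17.2, 76.7]
force: [-0.1, -0.1, 0.8]
eef_pos: [512.8, 17.2, 76.0]
force: [0.1, 0.1, -0.8]
eef_pos: [512.8, 17.2, 75.4]
force: [0.5, 0.2, -0.1]
```

```bash
python3 -m jog '[[0,0,0.0005,0,0,0,0]]'|egrep 'pos|^force:'; python3 -m jog '[[0,0,0.0005,0,0,0,0]]'|egrep 'pos|^force:'
```

```text
eef_pos: [512.8, 17.2, 74.9]
force: [-1.1, -0.2, -0.3]
eef_pos: [512.8, 17.2, 74.4]
force: [-0.4, 0.5, 0.5]
```

```bash
python3 -m jog '[[0,0,0.0005,0,0,0,0]]'|egrep 'pos|^force:'; python3 -m jog '[[0,0,0.0005,0,0,0,0]]'|egrep 'pos|^force:'
```

```text
eef_pos: [512.8, 17.2, 73.9]
force: [-0.1, -0.2, 0.4]
eef_pos: [512.8, 17.2, 73.3]
force: [-0.2, -0.1, 0.6]
```

```bash
python3 -m jog '[[0,0,0.0005,0,0,0,0]]'|egrep 'pos|^force:'; python3 -m jog '[[0,0,0.0005,0,0,0,0]]'|egrep 'pos|^force:'
```

```text
eef_pos: [512.8, 17.2, 72.9]
force: [-0.4, 0.6, -0.5]
eef_pos: [512.8, 17.2, 72.4]
force: [-0.1, 0.7, 0.3]
```

```bash
python3 -m jog '[[0,0,0.0005,0,0,0,0]]'|egrep 'pos|^force:'; python3 -m jog '[[0,0,0.0005,0,0,0,0]]'|egrep 'pos|^force:'
cat >> h.py <<'E'
def edges():
    f=eyes.capture("wrist")[:,:,::-1]; h=cv2.cvtColor(f,cv2.COLOR_BGR2HSV); w=(h[...,1]<60)&(h[...,2]>60)
    r={}
    for c in range(0,640,20):
        k=np.flatnonzero(w[60:310,c]); 
        if len(k)>60: r[c]=(int(k[0]+60),int(k[-1]+60))
    return f,r
E
python3 - <<'E'
from h import *
f,r=edges(); print(r); cv2.imwrite("pics/w4.png",f)
E
```

```text
eef_pos: [512.8, 17.2, 71.8]
force: [0.3, -0.3, 0.4]
eef_pos: [512.8, 17.2, 71.4]
force: [0.8, 0.0, -0.1]
{0: (188, 280), 60: (77, 168), 80: (77, 243), 100: (77, 280), 120: (77, 280), 140: (78, 280), 160: (77, 280), 180: (118, 280), 260: (77, 272), 280: (77, 280), 300: (77, 258), 320: (77, 281), 340: (77, 258), 360: (77, 280), 440: (204, 280), 460: (78, 280), 480: (78, 280), 500: (78, 280), 520: (77, 280), 540: (77, 280), 560: (78, 209)}
```

```bash
python3 -m jog '[[0,0,0.0005,0,0,0,0]]'|egrep 'pos|^force:'; python3 -m jog '[[0,0,0.0005,0,0,0,0]]'|egrep 'pos|^force:'
```

```text
eef_pos: [512.8, 17.2, 70.9]
force: [-0.7, 0.2, 0.2]
eef_pos: [512.8, 17.2, 70.4]
force: [0.0, 1.1, 0.8]
```

```bash
python3 -m jog '[[0,0,0.0005,0,0,0,0]]'|egrep 'pos|^force:'; python3 -m jog '[[0,0,0.0005,0,0,0,0]]'|egrep 'pos|^force:'
```

```text
eef_pos: [512.8, 17.2, 69.9]
force: [0.2, 0.5, -0.5]
eef_pos: [512.8, 17.2, 69.4]
force: [0.3, 0.5, 0.6]
```

```bash
python3 -m jog '[[0,0,0.0005,0,0,0,0]]'|egrep 'pos|^force:'; python3 -c "
from h import *
f,r=edges(); print({c:r[c] for c in (140,280,300,340,360,480) if c in r}); cv2.imwrite('pics/w5.png',f)"
```

```text
eef_pos: [512.8, 17.2, 68.9]
force: [0.1, 0.5, 0.3]
{140: (77, 282), 280: (77, 282), 300: (77, 262), 340: (77, 249), 360: (77, 282), 480: (77, 282)}
```

```bash
python3 - <<'E'
from h import *
s=sense(); out=[]
for n in("scene","side"):
    f=eyes.capture(n)[:,:,::-1].copy(); c=eyes.calibration(n); Mi=np.linalg.inv(c["cam_to_world"])
    p=Mi@[s["eef_pos"][0],s["eef_pos"][1],85,1]; P=np.array((c["fx"]*p[0]/p[2]+c["cx"],c["fy"]*p[1]/p[2]+c["cy"]))
    o=(P-[20,25]).astype(int)
    out.append(cv2.resize(f[o[1]:o[1]+40,o[0]:o[0]+40],(390,300),interpolation=cv2.INTER_CUBIC))
w=cv2.imread("pics/w5.png")[180:300,240:396]
cv2.imwrite("pics/tip2.png",np.vstack([np.hstack(out),np.hstack([cv2.resize(w,(390,300)),np.zeros((300,390,3),np.uint8)])]))
E
```

```text
(no output)
```

View pics/tip2.png

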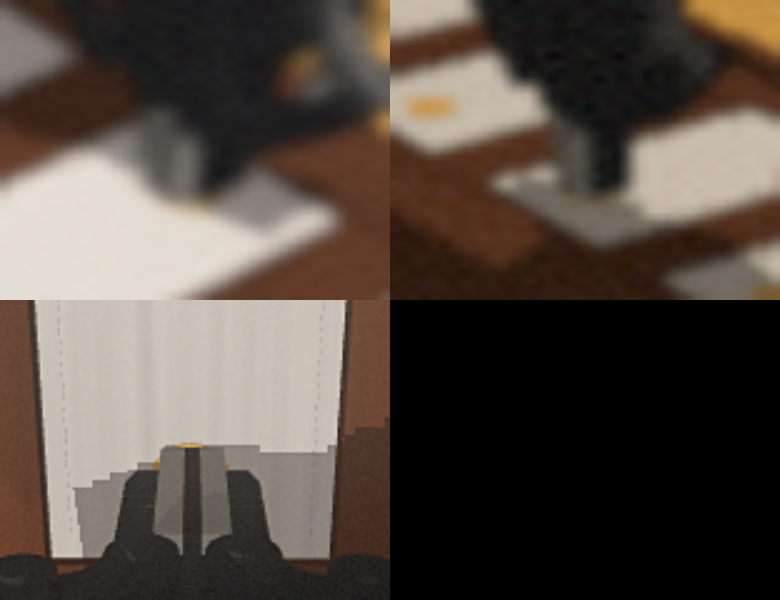

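The tips now cover nearly all of the disc; only its rim shows (wrist crop, top at about (190,445)). Contact is a few mm away at most.

```bash
python3 -m jog '[[0,0,0.0005,0,0,0,0]]'|egrep 'pos|^force:'; python3 -m jog '[[0,0,0.0005,0,0,0,0]]'|egrep 'pos|^force:'
```

```text
eef_pos: [512.8, 17.2, 68.4]
force: [0.5, -0.3, 0.0]
eef_pos: [512.8, 17.2, 67.9]
force: [0.5, 0.4, 0.7]
```

```bash
python3 -m jog '[[0,0,0.0005,0,0,0,0]]'|egrep 'pos|^force:'; python3 -m jog '[[0,0,0.0005,0,0,0,0]]'|egrep 'pos|^force:'
```

```text
eef_pos: [512.8, 17.2, 67.4]
force: [-0.8, 0.4, 0.9]
eef_pos: [512.8, 17.2, 66.9]
force: [-1.2, -0.1, 1.6]
```

```bash
python3 -m jog '[[0,0,0.0005,0,0,0,0]]'|egrep 'pos|^force:'; python3 -c "
from h import *
f,r=edges(); print({c:r[c] for c in (140,280,300,340,360,480) if c in r}); cv2.imwrite('pics/w6.png',f)"
```

```text
eef_pos: [512.8, 17.2, 66.4]
force: [-0.5, 0.1, 2.7]
{140: (76, 285), 280: (76, 282), 300: (72, 248), 340: (72, 249), 360: (76, 283), 480: (77, 285)}
```

Contact at about TCP z 67.5 (about 2–3 N now), with slight give. A little more will decide it.

```bash
python3 -m jog '[[0,0,0.0004,0,0,0,0]]'|egrep 'pos|^force:'; python3 -c "
from rig import sense
print(sense()['force'])"
```

```text
eef_pos: [512.8, 17.2, 66.3]
force: [-2.7, 0.8, 8.1]
[-2.71966087  0.8329544   8.13164393]
```

```bash
python3 -m jog '[[0,0,0.0004,0,0,0,0]]'|egrep 'pos|^force:'; python3 -c "
from h import *
f,r=edges(); print({c:r[c] for c in (140,280,300,340,360,480) if c in r}); cv2.imwrite('pics/w7.png',f);print(sense()['force'])"
```

```text
eef_pos: [512.8, 17.2, 66.3]
force: [-5.8, 0.5, 12.3]
{140: (76, 285), 280: (76, 282), 300: (76, 248), 340: (76, 249), 360: (76, 284), 480: (77, 285)}
[-3.47709416  1.21028287  9.36225019]
```

Flap 3 is blocked: the force rose to about 10 N with no further motion. I lift and go to flap 2 (100 mm left).

```bash
python3 -m jog '[[0,0,-0.005,0,0,0,0],[0,0,-0.010,0,0,0,0]]'|egrep 'pos|^force:'; python3 -m jog '[[0,-0.025,0,0,0,0,0],[0,-0.025,0,0,0,0,0],[0,-0.025,0,0,0,0,0],[0,-0.025,0,0,0,0,0],[0,0,0,0,0,0,0]]'|egrep 'time|pos|^force:'; python3 -m jog '[[0,0,0,0,0,0,0]]' |egrep 'time|pos|rot|^force:'
```

```text
eef_pos: [512.4, 17.2, 80.5]
force: [0.1, -0.4, 0.5]
time_s: 8.1
eef_pos: [520.6, 119.1, 81.1]
force: [-0.1, -0.2, -0.3]
time_s: 8.2
eef_pos: [520.5, 116.9, 80.9]
ee_rot: [0.0, 0.999, -0.038, 0.0]
force: [0.1, -0.5, 0.1]
```

```bash
python3 -m jog '[[0,0,0.006,0,0,0,0],[0,0,0.005,0,0,0,0],[0,0,0.001,0,0,0,0],[0,0,0,0,0,0,0]]'|egrep 'pos|^force:'; python3 -m jog '[[0,0,0.0005,0,0,0,0]]'|egrep 'pos|^force:'; python3 -m jog '[[0,0,0.0005,0,0,0,0]]'|egrep 'pos|^force:'; python3 -m jog '[[0,0,0.0005,0,0,0,0]]'|egrep 'pos|^force:'
```

```text
eef_pos: [520.3, 116.5, 68.3]
force: [-0.1, 0.3, 0.6]
eef_pos: [520.6, 116.7, 68.2]
force: [0.4, -0.6, -0.7]
eef_pos: [520.6, 116.8, 67.7]
force: [0.5, 0.8, -0.1]
eef_pos: [520.6, 116.9, 67.2]
force: [0.6, -0.0, 1.0]
```

```bash
python3 -m jog '[[0,0,0.0005,0,0,0,0]]'|egrep 'pos|^force:'; python3 -m jog '[[0,0,0.0005,0,0,0,0]]'|egrep 'pos|^force:'
```

```text
eef_pos: [520.5, 116.9, 66.7]
force: [-0.6, 0.1, 1.0]
eef_pos: [520.6, 116.9, 66.3]
force: [-3.0, -0.2, 7.5]
```

```bash
python3 -m jog '[[0,0,0.0004,0,0,0,0]]'|egrep 'pos|^force:'
```

```text
eef_pos: [520.6, 116.9, 66.3]
force: [-4.2, -0.7, 10.2]
```

Flap 2 is blocked in the same way. Flap 1 is next, with a higher lift to clear ferrule 1.

```bash
python3 -m jog '[[0,0,-0.005,0,0,0,0],[0,0,-0.020,0,0,0,0],[0,0,-0.020,0,0,0,0],[0,0,0,0,0,0,0]]'|egrep 'pos|^force:'; python3 -m jog '[[0,-0.025,0,0,0,0,0],[0,-0.025,0,0,0,0,0],[0,-0.025,0,0,0,0,0],[0,-0.025,0,0,0,0,0],[0,0,0,0,0,0,0]]'|egrep 'time|pos|^force:'; python3 -m jog '[[0,0,0.015,0,0,0,0],[0,0,0.015,0,0,0,0],[0,0,0,0,0,0,0],[0,0,0,0,0,0,0]]' |egrep 'time|pos|rot|^force:'
```

```text
eef_pos: [521.8, 116.9, 113.1]
force: [0.9, -0.1, -0.2]
time_s: 10.1
eef_pos: [527.6, 218.8, 109.7]
force: [-0.0, -0.6, -1.3]
time_s: 10.5
eef_pos: [528.2, 216.1, 80.6]
ee_rot: [0.0, 0.999, -0.039, -0.0]
force: [-0.3, 0.2, -0.7]
```

```bash
python3 -m jog '[[0,0,0.006,0,0,0,0],[0,0,0.005,0,0,0,0],[0,0,0.0005,0,0,0,0],[0,0,0,0,0,0,0]]'|egrep 'pos|^force:'; python3 -m jog '[[0,0,0.0005,0,0,0,0]]'|egrep 'pos|^force:'; python3 -m jog '[[0,0,0.0005,0,0,0,0]]'|egrep 'pos|^force:'; python3 -m jog '[[0,0,0.0005,0,0,0,0]]'|egrep 'pos|^force:'
```

```text
eef_pos: [528.2, 216.6, 69.2]
force: [0.7, 1.4, 1.0]
eef_pos: [528.3, 216.6, 68.9]
force: [0.2, 0.2, 0.4]
eef_pos: [528.3, 216.6, 68.4]
force: [-0.5, -0.1, 0.1]
eef_pos: [528.2, 216.6, 67.8]
force: [-0.8, -0.3, 1.9]
```

```bash
python3 -m jog '[[0,0,0.0005,0,0,0,0]]'|egrep 'pos|^force:'; python3 -m jog '[[0,0,0.0005,0,0,0,0]]'|egrep 'pos|^force:'
```

```text
eef_pos: [528.2, 216.6, 67.2]
force: [0.1, 0.7, 0.6]
eef_pos: [528.2, 216.6, 66.8]
force: [0.3, 0.1, 0.5]
```

```bash
python3 -m jog '[[0,0,0.0004,0,0,0,0]]'|egrep 'pos|^force:'
```

```text
eef_pos: [528.2, 216.6, 66.4]
force: [-1.2, 0.0, 3.9]
```

```bash
python3 -m jog '[[0,0,0.0004,0,0,0,0]]'|egrep 'pos|^force:'
```

```text
eef_pos: [528.2, 216.6, 66.4]
force: [-2.2, -1.5, 7.4]
```

Flap 1 is blocked, which leaves flap 4. I lift high and travel 300 mm right.

```bash
python3 -m jog '[[0,0,-0.005,0,0,0,0],[0,0,-0.020,0,0,0,0],[0,0,-0.020,0,0,0,0],[0,0,0,0,0,0,0]]'|egrep 'pos|^force:'; python3 -m jog '[[0,0.03,0,0,0,0,0],[0,0.03,0,0,0,0,0],[0,0.03,0,0,0,0,0],[0,0.03,0,0,0,0,0],[0,0.03,0,0,0,0,0]]'|egrep 'time|pos|^force:';python3 -m jog '[[0,0.03,0,0,0,0,0],[0,0.03,0,0,0,0,0],[0,0.03,0,0,0,0,0],[0,0.03,0,0,0,0,0],[0,0.03,0,0,0,0,0]]'|egrep 'time|pos|^force:'; python3 -m jog '[[0,0,0.015,0,0,0,0],[0,0,0.015,0,0,0,0],[0,0,0,0,0,0,0],[0,0,0,0,0,0,0]]' |egrep 'time|pos|rot|^force:'
```

```text
eef_pos: [529.5, 216.9, 113.4]
force: [0.1, 0.3, -0.5]
time_s: 12.5
eef_pos: [516.1, 65.9, 110.0]
force: [0.7, 1.2, 0.0]
time_s: 13.0
eef_pos: [504.5, -83.6, 110.1]
force: [0.7, -0.3, 0.9]
time_s: 13.4
eef_pos: [505.0, -82.4, 80.7]
ee_rot: [-0.0, 0.999, -0.038, -0.0]
force: [-0.5, -0.5, 0.6]
```

```bash
python3 -m jog '[[0,0,0.006,0,0,0,0],[0,0,0.005,0,0,0,0],[0,0,0.001,0,0,0,0],[0,0,0,0,0,0,0]]'|egrep 'pos|^force:'; python3 -m jog '[[0,0,0.0005,0,0,0,0]]'|egrep 'pos|^force:'; python3 -m jog '[[0,0,0.0005,0,0,0,0]]'|egrep 'pos|^force:'; python3 -m jog '[[0,0,0.0005,0,0,0,0]]'|egrep 'pos|^force:'
```

```text
eef_pos: [505.1, -82.4, 68.8]
force: [-1.0, 0.6, -1.4]
eef_pos: [505.2, -82.5, 68.6]
force: [0.0, -0.7, -0.6]
eef_pos: [505.2, -82.5, 68.0]
force: [1.3, 0.7, -0.1]
eef_pos: [505.2, -82.5, 67.5]
force: [-0.9, 0.1, 0.8]
```

```bash
python3 -m jog '[[0,0,0.0005,0,0,0,0]]'|egrep 'pos|^force:'; python3 -m jog '[[0,0,0.0005,0,0,0,0]]'|egrep 'pos|^force:'
```

```text
eef_pos: [505.1, -82.5, 67.0]
force: [-0.6, 0.1, 1.4]
eef_pos: [505.2, -82.6, 66.5]
force: [-0.5, -0.4, 2.0]
```

```bash
python3 -m jog '[[0,0,0.0004,0,0,0,0]]'|egrep 'pos|^force:'
```

```text
eef_pos: [505.1, -82.5, 66.0]
force: [0.3, 0.3, 1.4]
```

```bash
python3 -m jog '[[0,0,0.0005,0,0,0,0]]'|egrep 'pos|^force:'
```

```text
eef_pos: [505.1, -82.5, 65.5]
force: [-0.6, -0.2, 1.9]
```

Flap 4 rocks: the force stays below 2 N through 2 mm of travel. It is the free one, so I push its near end down, leaning the gripper back a little and easing forward.

```bash
python3 -m jog '[[0,0,0.0015,0,0.03,0,0],[0,0,0.0015,0,0.03,0,0],[0,0,0.0015,0,0.03,0,0]]'|egrep 'pos|^force:'; python3 -m jog '[[0,0,0.0015,0,0.03,0,0],[0,0,0.0015,0,0.03,0,0]]'|egrep 'pos|^force:'; python3 -c "
from h import *
f,r=edges(); print({c:r[c] for c in r})"
```

```text
eef_pos: [505.6, -82.6, 61.1]
force: [0.8, -0.8, 1.6]
eef_pos: [505.9, -82.7, 58.2]
force: [0.8, -0.4, 2.1]
{60: (72, 243), 80: (72, 290), 100: (72, 290), 120: (71, 290), 140: (72, 290), 160: (72, 290), 180: (160, 290), 260: (69, 274), 280: (69, 277), 300: (69, 262), 320: (69, 281), 340: (69, 258), 360: (69, 277), 380: (69, 182)}
```

```bash
python3 -m jog '[[0.0003,0,0.0025,0,0,0,0],[0.0003,0,0.0025,0,0,0,0]]'|egrep 'pos|^force:'; python3 -m jog '[[0.0005,0,0.0025,0,0,0,0],[0.0005,0,0.0025,0,0,0,0]]'|egrep 'pos|^force:'; python3 -c "
from h import *
f,r=edges(); print({c:r[c] for c in r if c>240})"
```

```text
eef_pos: [506.9, -82.6, 53.0]
force: [-1.3, 0.5, 1.0]
eef_pos: [509.0, -82.9, 48.2]
force: [-0.2, 0.2, 1.2]
{260: (78, 254), 280: (78, 265), 300: (78, 262), 320: (78, 281), 340: (78, 249), 360: (78, 265), 380: (78, 216)}
```

```bash
python3 -m jog '[[0.0005,0,0.0025,0,0,0,0],[0.0005,0,0.0025,0,0,0,0]]'|egrep 'pos|^force:'; python3 -m jog '[[0.0006,0,0.0025,0,0,0,0]]'|egrep 'time|pos|^force:'; python3 - <<'E'
from h import *
f=eyes.capture("wrist")[:,:,::-1]; s=eyes.capture("side")[:,:,::-1]
cv2.imwrite("pics/w8.png",np.hstack([cv2.resize(f,(480,300)),cv2.resize(s[140:230,260:380],(320,240))[:300].copy() if 0 else cv2.resize(s[140:230,260:356],(320,300),interpolation=cv2.INTER_CUBIC)]))
E
```

```text
eef_pos: [510.6, -83.0, 43.5]
force: [-0.5, -0.1, 2.4]
time_s: 15.8
eef_pos: [511.4, -83.0, 41.0]
force: [0.1, 0.6, 1.9]
```

View pics/w8.png

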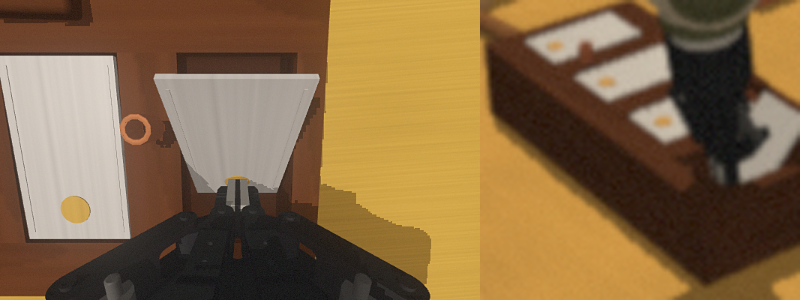

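The flap stands about 0.8 rad open (far edge at full-image row 101, its width giving about 40 mm above the deck). The gripper is clear of the plate and the ferrule at (136,129). I push a little further for margin.

```bash
python3 -m jog '[[0.001,0,0.002,0,0,0,0],[0.001,0,0.002,0,0,0,0]]'|egrep 'pos|^force:'; python3 -m jog '[[0.001,0,0.0015,0,0,0,0],[0.001,0,0.001,0,0,0,0]]'|egrep 'time|pos|^force:'; cat >> h.py <<'E'
def tilt():
    f=eyes.capture("wrist")[:,:,::-1]; h=cv2.cvtColor(f,cv2.COLOR_BGR2HSV); w=((h[...,1]<60)&(h[...,2]>100)).astype(np.uint8)
    w[:, :190]=0
    n,l,st,ce=cv2.connectedComponentsWithStats(w); j=1+np.argmax(st[1:,4]); m=l==j
    rr=np.flatnonzero(m.sum(1)>100); r=rr[0]+4; k=np.flatnonzero(m[r]); return f,int(rr[0]),int(k[0]),int(k[-1]),64*287.648/(k[-1]-k[0]+1)
E
python3 - <<'E'
from h import *
f,r,a,b,D=tilt(); s=sense(); print(r,a,b,D)
c=eyes.calibration("wrist"); T=R.from_quat(np.roll(s["ee_rot"],-1)).as_matrix(); M=np.array(c["mount"])
p=T@(M[:3,:3]@np.array([((a+b)/2-c["cx"])/c["fx"],(r-c["cy"])/c["fy"],1])*D+M[:3,3])+s["eef_pos"]; print(p,s["eef_pos"],np.arcsin(min(1,(p[2]-85)/55)))
E
```

```text
eef_pos: [514.0, -83.2, 37.5]
force: [0.1, 0.1, 1.0]
time_s: 16.3
eef_pos: [516.3, -83.4, 35.2]
force: [-0.6, 0.4, 1.5]
149 190 440 73.34450996015937
[568.57485107 -86.72598493 130.7619805 ] [516.35415062 -83.38842009  35.1486112 ] 0.9827679705276586
```

```bash
python3 -m jog '[[-0.003,0,-0.002,0,0,0,0],[0,0,-0.01,0,0,0,0],[0,0,-0.02,0,0,0,0],[0,0,-0.03,0,0,0,0]]'|egrep 'pos|^force:'; python3 -m jog '[[0,0,-0.03,0,0,0,0],[0,0,-0.03,0,0,0,0],[0,0,-0.03,0,0,0,0],[0,0,0,0,0,0,0],[0,0,0,0,0,0,0]]'|egrep 'time|pos|^force:'
python3 - <<'E'
from h import *
f=eyes.capture("wrist")[:,:,::-1]; s=eyes.capture("scene")[:,:,::-1]
cv2.imwrite("pics/end.png",np.hstack([cv2.resize(f,(480,300)),cv2.resize(s[160:330,250:440],(320,300),interpolation=cv2.INTER_CUBIC)]))
E
```

```text
eef_pos: [503.1, -82.2, 96.6]
force: [0.9, 0.4, 0.9]
time_s: 17.25
eef_pos: [490.5, -81.4, 185.8]
force: [-0.4, 0.4, -0.9]
```

View pics/end.png

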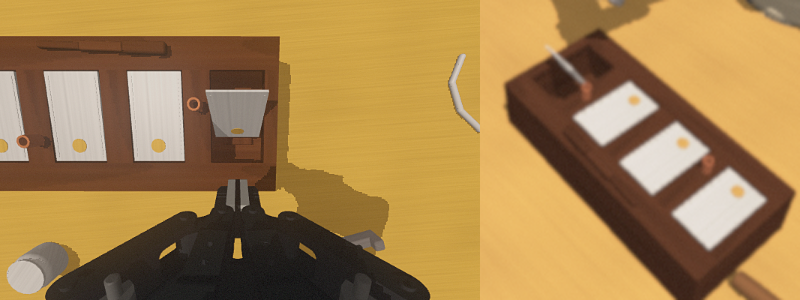

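Flap 4 stands steeply open at (237,112) with the arm clear. The other flaps are flush, and both ferrules (193,104), (23,141) and the stick are in place.

```bash
python3 -c "
from rig import finish_job
print(finish_job())"
```

```text
the job is handed in; nothing more can be done
None
```

Flap 4, the rightmost, was the free one. I left it standing open at about 1.0 rad (roughly 57°), and the job is handed in. It swung at about 2 N, while flaps 1, 2 and 3 gave about 1 mm and stopped, with my test presses peaking at roughly 7–12 N. The ferrules and sizing stick still stood in place in the last picture, and the arm finished clear at about 17 s.

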